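# Lock the mixer drive lever into its emptying notch

### The job

Put the mixer drive into its emptying position: on the lever that carries the spring-loaded collar, lift the collar so that its cross-pin clears the gate, push the lever forward through the gate, then let the collar down and feel the lever onward until the pin drops fully into the notch and locks there. Let go, and leave the plain lever, the bottle and the jar undisturbed.

Things in the scene. Friction and masses are not known exactly. Their poses are not given: they have to be found in the camera images.
- drive_unit: Grey gearbox with the collared lever, fixed: foot plate 190 x 130 x 12 mm, body 150 x 100 mm up to 46 mm high, pivot cheeks to 79 mm. Origin: centre of its underside. x: forward, the way to push the lever; y: parallel to the lever's hinge; z: up. Its place and yaw (within 0.45 rad) vary; it may stand left or right of the plain unit.
- pivot (a point): The lever's hinge axis, on the centre line of drive_unit, 62 mm above the bench. Its axes are those of drive_unit.
- lever (a joint): Angle of the collared lever (rad): 0 upright, negative leaning back (-x of drive_unit), positive forward; stops at -0.6 and 0.75. Starts at -0.56 to -0.43 and stays where it is left (hinge friction 0.28 N m, about 2 N at the knob). With the collar down, the cross-pin is stopped by the gate's tooth at an angle between -0.40 and 0.0.
- gate (a point): Middle of the gate: two dark curved plates astride the shaft, tops 68 mm from the pivot. Past the tooth's edge the pin rides on its flat back; then comes the notch, where the pin drops in at lever angle 0.10 to 0.50 (play 0.035 either way), 0.50 rad beyond where the tooth stops it, and locks both ways. The setting differs each time and is not reported. Beyond is a flat of equal height.
- lever_knob (a point): Centre of the black round knob at the lever's top: 26 mm diameter, 20 mm tall, 170 mm from the pivot along the 14 mm steel shaft; turns with the lever. z: along the shaft, upwards.
- collar (a joint): How far the collar is lifted along the shaft (m): 0 fully down, 0.018 against its upper stop. A spring pushes it down with 4.2 N (down) to 6.4 N (up); it weighs 120 g. Its pin clears the gate above about 0.013; resting on the flat of the gate it reads about 0.011 to 0.012; in the notch, 0.
- collar_grip (a point): Centre of the collar's grip: ribbed bare-metal block, 34 x 34 mm, 40 mm tall, around the shaft, 115 mm from the pivot along the shaft when down (spans 95 to 135 mm; up to 18 mm more when lifted; the knob begins at 160 mm). Flats face x and y of the lever. A neck 30 mm wide is below it. Turns and slides with lever and collar. z: along the shaft, upwards.
- cross_pin (a point): Centre of the collar's steel cross-pin, at its lower end: 10 mm thick, 10 mm tall, 52 mm long parallel to the hinge; underside 57 mm from the pivot when the collar is down, centre 62 mm.
- plain_unit: Bystander: a like grey gearbox of the same size, whose lever has no collar. Fixed. Same origin and axes as drive_unit.
- plain_knob (a point): Knob of the plain lever, like lever_knob (170 mm from its pivot, which is 62 mm above the bench). Must not be moved.
- bottle: Bystander: loose upright bottle of roasted seed with a cap, 62 mm diameter, 170 mm tall. Origin: centre of its underside.
- jar: Bystander: loose upright jar, 72 mm diameter, 85 mm tall. Origin: centre of its underside.
Mind the look-alikes: they are no part of the job. Leave any purple look-alike of the drive_unit alone.

How it is judged:
By the outcome, as a careful person would: the job done as asked, in the order asked, and still so for the second after the job is handed in, with the robot touching nothing.
It also fails if it takes over 40 s, if anything falls off the work surface, if the arm or the gripper's body presses on something with over 40 N, if the wrist force passes 120 N, or if a joint passes its speed limit or range.

### The arm

A 6-joint arm with a two-finger parallel gripper is mounted at the origin on the work surface. World frame = base frame: x ahead of the robot, y to its left, z up, the work surface at z = 0. Lengths are in m, angles in rad, forces in N, time in s.
With the tool pointing down it reaches from about 0.4 to 0.825 m from the base axis. Payload 7 kg.
Tool frame: the origin (TCP) lies midway between the tips of the shut fingers; the grasp point (between the pads) lies 19 mm behind it; z points along the fingers, y is the direction in which the jaws open and shut (so a half turn about z gives the same grasp; the last joint's range is limited). The gripper opens to 85 mm and grips with 20 to 120 N. Pads are 22 mm wide; open, the fingers measure 114 mm over their backs; the gripper's body (76 mm by 85 mm) begins 54 mm behind the grasp point. The pads swing forward as they close: fully open they stand 13 mm farther back than shut.
Start: joints at [-0.839, 0.359, 0.012, 0, -1.224, -0.288], TCP at [0.29, -0.61, 0.231] pointing down, gripper open.
Joint ranges: [-3.07, 3.07], [-1.43, 2.12], [-1.02, 1.25], [-3.03, 1.67], [-3.05, -0], [-3.03, 3.03]. Speed limits (rad/s): [2.39, 2.39, 3.01, 3.14, 3.14, 3.14].

### API

Orientations are given as a unit quaternion [x, y, z, w].
In Python, from plant import bot, eyes, close_job gives the robot as it stands.
- The arm moves only by the tool carry_out, never from a script. Its argument "rows" is a list of rows, each an object of numbers: "x", "y", "z": the shift along the world's x, y, z in cm; "yaw": the turn about the world's z in rad. In form: [{"x": .., "y": .., "z": .., "yaw": ..}, ...]. A call has 1 to 10 rows; each row is the pose to reach, as a shift and turn from the pose measured when the call began; what a row does not reach only later rows make up. A row lasts 1/12 s, in which the tool goes at most 41.7 mm and 7.16 degrees, less where a joint would pass 70% of its speed; a pose out of reach is approached as far as the arm can. A call with a gripper value outside its range is refused whole. "claw" is the finger opening in cm, from 0 to 8.54, set as the call begins (left out, the last holds). The fingers move at their own pace and stop on an object; "squeeze" is the grip in N (left out, the last holds). Time passes only in rows, so rows that repeat a pose let the fingers close. It gives the time, the measured TCP pose, the force and the opening at its end, in the units of the state.
- bot.observe(): the state, without advancing time (a new reading comes with each control period).
- eyes.capture(name): name is "side" or "top"; returns the picture (400x640x3 uint8, blue, green, red); there is no depth.
- eyes.camera_params(name): a dict with "vertical_fov" (degrees; the focal length in pixels is half the picture's height over the tangent of half this angle, whatever the lens; pixels are square), "cx", "cy" (the principal point, pixels), "xyz" and "orientation" of the camera in the world. Camera axes: x right, y down, z forward; pixel columns grow to the right and rows downward; lengths in m; the calibration is good to about 2 mm. A picture is of the moment at which its call begins. camera_params takes no time and is no camera call.
- close_job(): hands the job in, once; it reports no verdict.
The state is a dict: "time_s": time; "qpos": joint angles; "qvel": joint speeds; "joint_efforts": joint torques, N m; "tool_pos": TCP position; "eef_rot": TCP orientation; "contact_force": force on the tool from outside, world axes, zero at the start; "ft_torque": the same for the moment, N m; "gripper_width": opening from 0.0 (shut) to 1.0 (fully open).
Only numpy, scipy, OpenCV 4.12 (cv2) and the standard library are available. Lean on these libraries where they do the work, as an engineer would, in place of code of your own. Each camera call takes 0.05 s, during which the arm holds its last target.

## Working session

There is one attempt and no reset: what is moved stays moved. The work goes in short steps, Python scripts to look and compute and a tool call to move; the robot and the scene stay as the last step left them, time stands still between calls to the robot, and variables do not carry over. Pictures are saved under pics/ and viewed, and the job is handed in when it is done.

Besides the shell and the picture viewer there is one more tool, called after "Request:" as name(argument=value, ...), one argument or row to a line, values as JSON. carry_out: Moves the arm, as the interface text tells. Its arguments: {"type":"object","properties":{"rows":{"type":"array","items":{"type":"object","properties":{"x":{"type":"number"},"y":{"type":"number"},"z":{"type":"number"},"yaw":{"type":"number"}}}},"claw":{"type":"number"},"squeeze":{"type":"number"}},"required":["rows"]}

```bash
mkdir -p pics; ls; python3 - <<'E'
from plant import bot,eyes
import cv2
for n in ("side","top"):
    print(n,eyes.camera_params(n)); cv2.imwrite(f"pics/{n}0.png",eyes.capture(n))
print(bot.observe())
E
```

```text
pics
side {'vertical_fov': 47.05138090226115, 'cx': 315.27867447322086, 'cy': 201.70141881484565, 'xyz': array([0.39093288, 0.98142533, 0.83636017]), 'orientation': array([-0.06477569,  0.88914554, -0.45248635,  0.02191843])}
top {'vertical_fov': 50.83242178464861, 'cx': 318.94586210515416, 'cy': 201.1902569744367, 'xyz': array([0.44027042, 0.04010288, 1.14718504]), 'orientation': array([-0.69960949,  0.71407307, -0.01303256,  0.0218258 ])}
{'time_s': 0.1, 'qpos': array([-8.38894514e-01,  3.59328093e-01,  1.11639009e-02, -3.15089900e-04,
       -1.22411403e+00, -2.88094279e-01]), 'qvel': array([-0.00174072, -0.00168262,  0.00216565,  0.00105506, -0.00068158,
       -0.00121242]), 'joint_efforts': array([-1.81373645e-03, -5.84763837e+01,  2.94110674e+01,  6.95455894e+00,
       -3.19371029e-03, -8.20481944e-06]), 'tool_pos': array([ 0.28962197, -0.60923134,  0.23045374]), 'eef_rot': array([-2.20034720e-01,  9.75491748e-01,  7.18973166e-04, -2.32430861e-04]), 'contact_force': array([-0.39301587,  0.64812815,  0.58746091]), 'ft_torque': array([-0.01178557,  0.07716562, -0.03602391]), 'gripper_width': 0.9994040030757666}
```

View pics/side0.png

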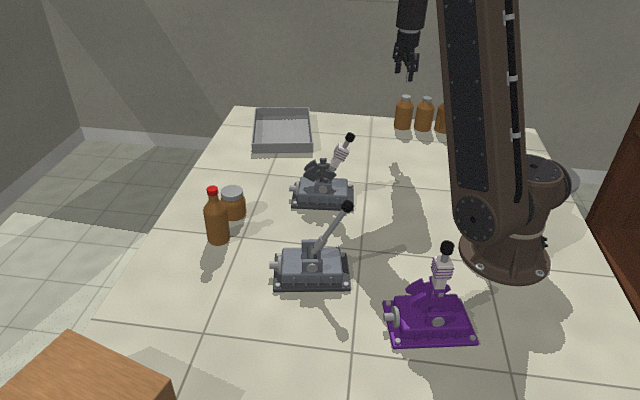

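View pics/top0.png

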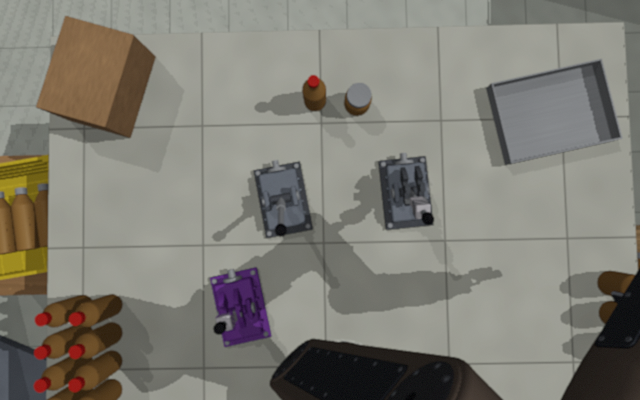

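The collared grey unit is at about (406,192) in top and (323,190) in side. The purple one and the plain grey one are decoys. I'll zoom in to get its corners.

```bash
python3 - <<'E'
import cv2
a=cv2.imread("pics/top0.png");b=cv2.imread("pics/side0.png")
cv2.imwrite("pics/tz.png",cv2.resize(a[145:240,360:455],None,fx=6,fy=6,interpolation=cv2.INTER_CUBIC))
cv2.imwrite("pics/sz.png",cv2.resize(b[125:215,280:375],None,fx=6,fy=6,interpolation=cv2.INTER_CUBIC))
E
```

```text
(no output)
```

View pics/tz.png

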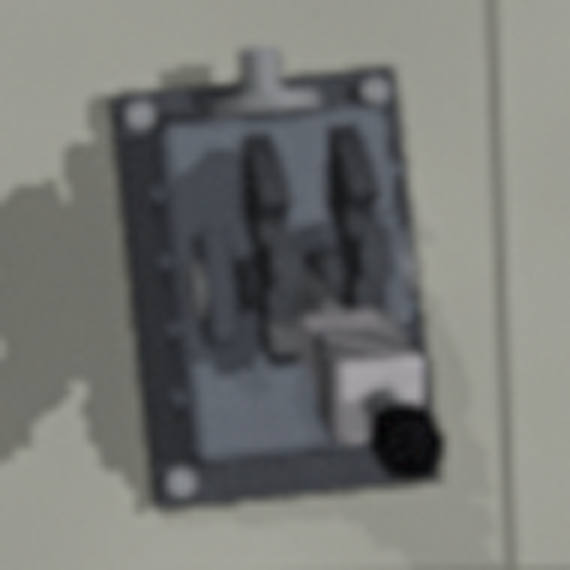

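View pics/sz.png

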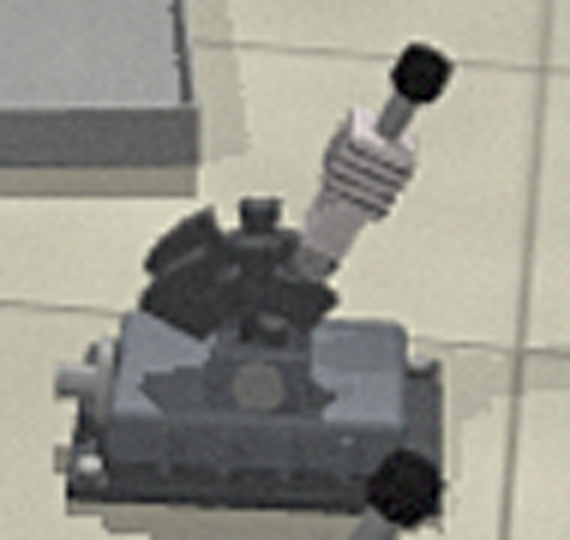

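```bash
cat > h.py <<'E'
import numpy as np,cv2
from scipy.spatial.transform import Rotation as R
from scipy.optimize import least_squares
from plant import bot,eyes
P={n:eyes.camera_params(n) for n in("side","top")}
def proj(n,X):
    p=P[n];f=200/np.tan(np.radians(p["vertical_fov"])/2)
    c=R.from_quat(p["orientation"]).inv().apply(np.atleast_2d(X)-p["xyz"])
    return c[:,:2]/c[:,2:]*f+[p["cx"],p["cy"]]
def W(s,q): # unit->world
    q=np.atleast_2d(q);return R.from_euler("z",s[2]).apply(q)+[s[0],s[1],0]
def L(th,r,y=0,dx=0): # lever point in unit frame
    return np.array([r*np.sin(th)+dx*np.cos(th),y,0.062+r*np.cos(th)-dx*np.sin(th)])
E
cat > fit.py <<'E'
from h import *
T=lambda u,v:(360+u/6,145+v/6); S=lambda u,v:(280+u/6,125+v/6)
c=[(.095,.065),(.095,-.065),(-.095,.065),(-.095,-.065)]
tp=[T(113,96),T(395,69),T(156,505),T(437,478)]
def res(s):
    r=[proj("top",W(s,[x,y,.010]))[0]-t for (x,y),t in zip(c,tp)]
    r.append(proj("top",W(s,L(s[3],.170)))[0]-T(407,440))
    r.append(proj("side",W(s,L(s[3],.170)))[0]-S(421,73))
    r.append(proj("side",W(s,[.095,.065,0]))[0]-S(66,508))
    return np.concatenate(r)
o=least_squares(res,[.55,-.15,0,-.5],x_scale=[.01,.01,.1,.1]);s=o.x
print(s,np.round(o.fun.reshape(-1,2),1))
np.save("s.npy",s)
b=cv2.imread("pics/side0.png");k=7
z=cv2.resize(b[125:215,280:375],None,fx=k,fy=k,interpolation=cv2.INTER_CUBIC)
for y,col in((.02,(0,255,0)),(-.02,(0,0,255))):
  for th in np.arange(-.6,.76,.1):
    for r in (.057,.068):
      u,v=proj("side",W(s,L(th,r,y)))[0]
      cv2.circle(z,(int((u-280)*k),int((v-125)*k)),2 if abs(th)>.01 else 4,col,-1)
cv2.imwrite("pics/ov.png",z)
E
python3 fit.py
```

```text
[ 0.51346769 -0.18143231  0.08281076 -0.43983919] [[-0.8 -0.2]
 [-0.1 -0.6]
 [-0.2  1.5]
 [ 1.1  1. ]
 [-0.2  1. ]
 [-1.3 -0.1]
 [-1.9 -1.2]]
```

View pics/ov.png

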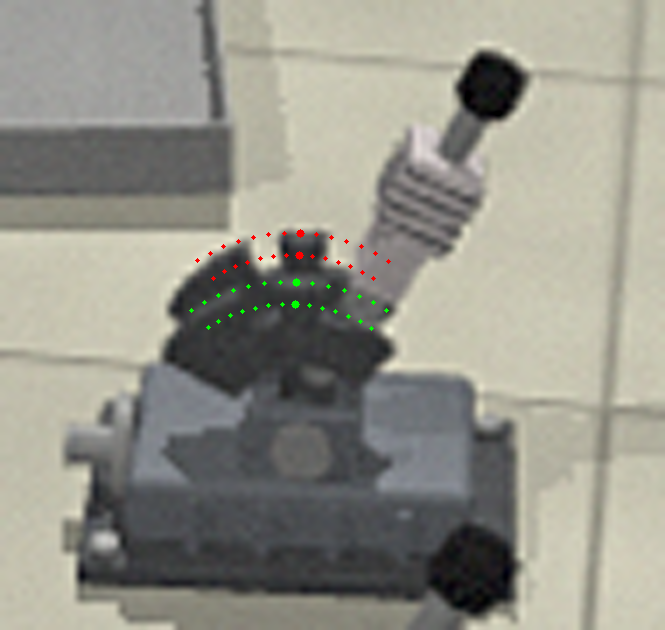

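```bash
cat > tgt.py <<'E'
from h import *
import sys
s=np.load("s.npy"); s0=s.copy()
def tcp(th,d,zo=.013,r=.125):
    q=L(th,r+d); q[2]-=zo; return W(s,q)[0]
def rel(p): 
    o=bot.observe(); return np.round((p-o["tool_pos"])*100,2)
def yawneed():
    y=R.from_quat(bot.observe()["eef_rot"]).apply([0,1,0]); a=np.arctan2(-y[0],y[1])
    return s[2]-a
E
python3 -c "
from tgt import *
print(tcp(s[3],0),rel(tcp(s[3],0)),yawneed())"
```

```text
[ 0.46042583 -0.18583481  0.16210252] [17.08 42.34 -6.84] -0.36088939067938336
```

Request:
carry_out(
  rows=[
    {"z": 4},
    {"x": 1,"y": 3,"z": 7,"yaw": -0.05},
    {"x": 2.5,"y": 6.5,"z": 8,"yaw": -0.1},
    {"x": 4,"y": 10,"z": 8,"yaw": -0.15},
    {"x": 5.5,"y": 13.5,"z": 8,"yaw": -0.2},
    {"x": 7,"y": 17,"z": 8,"yaw": -0.25},
    {"x": 8.5,"y": 20.5,"z": 8,"yaw": -0.3},
    {"x": 10,"y": 24,"z": 8,"yaw": -0.36},
    {"x": 11.5,"y": 27.5,"z": 8,"yaw": -0.36},
    {"x": 13,"y": 31,"z": 8,"yaw": -0.36},
  ],
  claw=8.54,
)

```text
invalid input
```

```bash
python3 -c "
from tgt import *
print(rel(tcp(s[3],0)),yawneed(),bot.observe()['tool_pos'])"
```

```text
[17.08 42.34 -6.84] -0.36088939067938336 [ 0.28962197 -0.60923134  0.23045374]
```

Request:
carry_out(
  rows=[
    {"x": 0,"y": 0,"z": 4,"yaw": 0},
    {"x": 1,"y": 3,"z": 7,"yaw": -0.05},
    {"x": 2.5,"y": 6.5,"z": 8,"yaw": -0.1},
    {"x": 4,"y": 10,"z": 8,"yaw": -0.15},
    {"x": 5.5,"y": 13.5,"z": 8,"yaw": -0.2},
    {"x": 7,"y": 17,"z": 8,"yaw": -0.25},
    {"x": 8.5,"y": 20.5,"z": 8,"yaw": -0.3},
    {"x": 10,"y": 24,"z": 8,"yaw": -0.36},
    {"x": 11.5,"y": 27.5,"z": 8,"yaw": -0.36},
    {"x": 13,"y": 31,"z": 8,"yaw": -0.36},
  ],
  claw=8.5,
)

```text
time_s: 0.93
tool_pos: [0.4197, -0.2974, 0.3103]
eef_rot: [-0.042, 0.999, 0.001, -0.0]
contact_force: [1.1, 0.5, -0.1]
gripper_width: 1.003
```

```bash
python3 -c "
from tgt import *
print(rel(tcp(s[3],0)),yawneed(),bot.observe()['tool_pos'])"
```

```text
[  4.07  11.15 -14.82] -0.00036337850726197995 [ 0.41972563 -0.29737747  0.3103124 ]
```

Next I go above the collar and check before descending.

Request:
carry_out(
  rows=[
    {"x": 1.3,"y": 3.5,"z": 0,"yaw": 0},
    {"x": 2.7,"y": 7.2,"z": 0,"yaw": 0},
    {"x": 4.07,"y": 11.15,"z": 0,"yaw": 0},
    {"x": 4.07,"y": 11.15,"z": -2,"yaw": 0},
    {"x": 4.07,"y": 11.15,"z": -4,"yaw": 0},
    {"x": 4.07,"y": 11.15,"z": -4,"yaw": 0},
  ],
)

```text
time_s: 1.43
tool_pos: [0.4586, -0.1842, 0.2666]
eef_rot: [-0.042, 0.999, 0.002, -0.003]
contact_force: [-1.5, 1.3, -0.9]
gripper_width: 0.996
```

```bash
cat > snap.py <<'E'
from tgt import *
k=sys.argv[1]
a=eyes.capture("top")[145:240,360:455];b=eyes.capture("side")[85:215,280:375]
z=np.hstack([cv2.resize(a,(400,400),interpolation=3),cv2.resize(b,(400,547),interpolation=3)[:400]]) if 0 else None
A=cv2.resize(a,None,fx=4,fy=4,interpolation=3);B=cv2.resize(b,None,fx=4,fy=4,interpolation=3)
z=np.zeros((max(A.shape[0],B.shape[0]),A.shape[1]+B.shape[1],3),np.uint8);z[:A.shape[0],:A.shape[1]]=A;z[:B.shape[0],A.shape[1]:]=B
cv2.imwrite(f"pics/{k}.png",z)
print(rel(tcp(s[3],0)),yawneed(),bot.observe()['tool_pos'],bot.observe()['contact_force'])
E
python3 snap.py a1
```

```text
[ 4.000e-02  1.000e-02 -1.081e+01] -0.0005761048455953655 [ 0.46005511 -0.18594886  0.27021578] [-0.2182055   0.00866495  0.11953333]
```

View pics/a1.png

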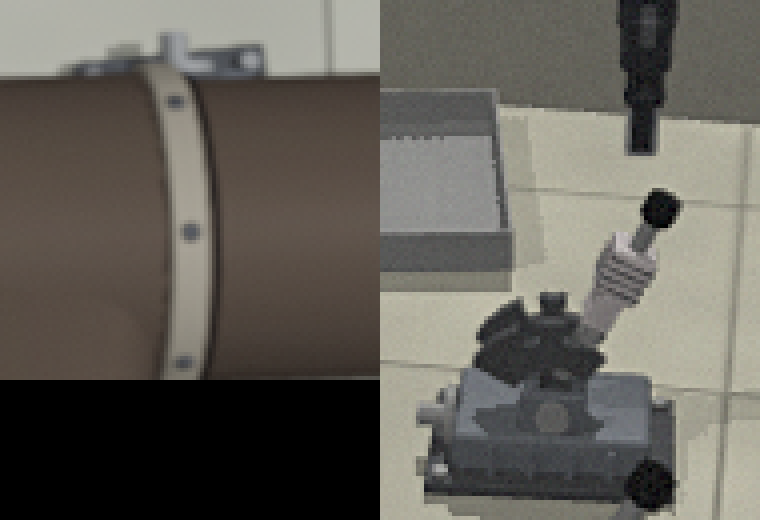

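Request:
carry_out(
  rows=[
    {"x": 0,"y": 0,"z": -2.5,"yaw": 0},
    {"x": 0,"y": 0,"z": -5,"yaw": 0},
    {"x": 0,"y": 0,"z": -7.5,"yaw": 0},
    {"x": 0,"y": 0,"z": -9.5,"yaw": 0},
    {"x": 0,"y": 0,"z": -10.2,"yaw": 0},
    {"x": 0,"y": 0,"z": -10.5,"yaw": 0},
    {"x": 0,"y": 0,"z": -10.5,"yaw": 0},
  ],
)

```text
time_s: 2.12
tool_pos: [0.4605, -0.1865, 0.166]
eef_rot: [-0.041, 0.999, 0.0, -0.001]
contact_force: [0.0, -0.1, 0.2]
gripper_width: 0.993
```

```bash
python3 snap.py a2
```

```text
[-0.06  0.05 -0.47] -0.0004342521535845162 [ 0.46104895 -0.186358    0.16676129] [ 0.44298167 -0.22168469  0.5571555 ]
```

View pics/a2.png

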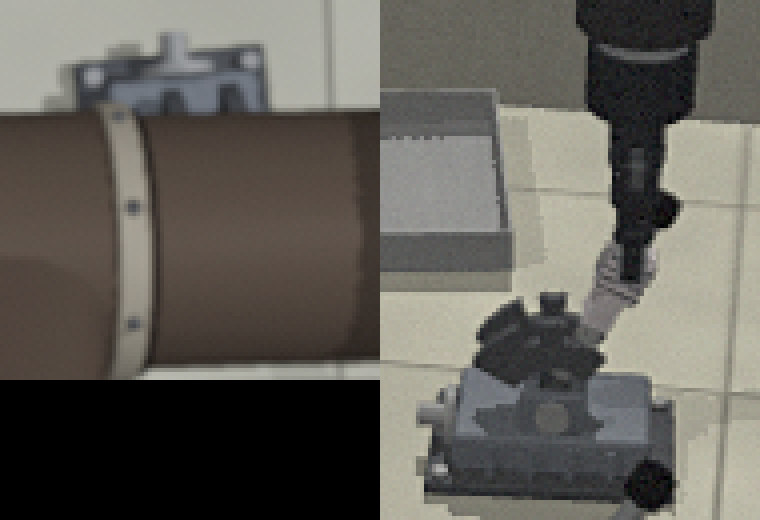

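The fingertip lies over the ribbed collar in the side view, at about (632,260) in the crop, with no contact force. I'll close now.

Request:
carry_out(
  rows=[
    {"x": 0,"y": 0,"z": -0.2,"yaw": 0},
    {"x": 0,"y": 0,"z": -0.2,"yaw": 0},
    {"x": 0,"y": 0,"z": -0.2,"yaw": 0},
    {"x": 0,"y": 0,"z": -0.2,"yaw": 0},
    {"x": 0,"y": 0,"z": -0.2,"yaw": 0},
    {"x": 0,"y": 0,"z": -0.2,"yaw": 0},
    {"x": 0,"y": 0,"z": -0.2,"yaw": 0},
    {"x": 0,"y": 0,"z": -0.2,"yaw": 0},
  ],
  claw=2.5,
  squeeze=45,
)

```text
time_s: 2.88
tool_pos: [0.461, -0.1861, 0.1653]
eef_rot: [-0.042, 0.999, 0.001, 0.0]
contact_force: [-1.7, 3.1, 4.5]
gripper_width: 0.385
```

```bash
python3 snap.py a3
```

```text
[-0.06  0.02 -0.32] -0.0006247320685760366 [ 0.46104256 -0.18607394  0.16527176] [-2.330756    2.4500792   5.58436941]
```

View pics/a3.png

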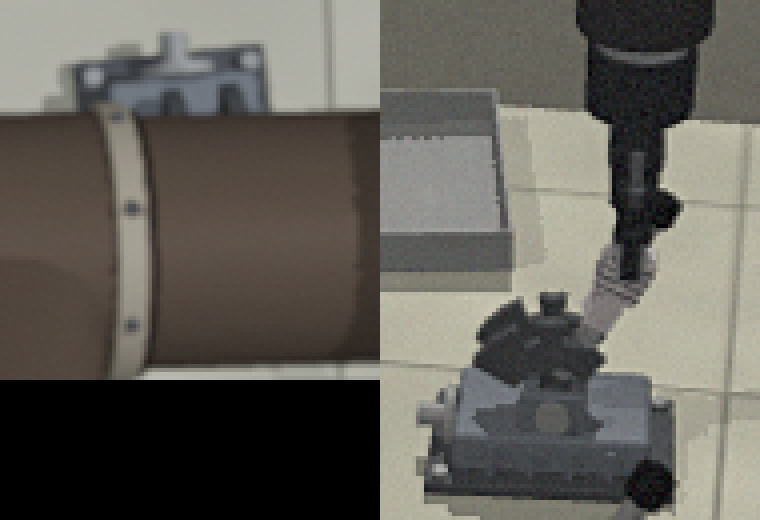

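Gripped: the opening is 33 mm against 34 mm expected. Lifting along the shaft next.

Request:
carry_out(
  rows=[
    {"x": -0.13,"y": -0.01,"z": 0.27,"yaw": 0},
    {"x": -0.25,"y": -0.02,"z": 0.54,"yaw": 0},
    {"x": -0.38,"y": -0.03,"z": 0.82,"yaw": 0},
    {"x": -0.51,"y": -0.04,"z": 1.09,"yaw": 0},
    {"x": -0.6,"y": -0.05,"z": 1.28,"yaw": 0},
    {"x": -0.66,"y": -0.06,"z": 1.4,"yaw": 0},
    {"x": -0.66,"y": -0.06,"z": 1.4,"yaw": 0},
    {"x": -0.66,"y": -0.06,"z": 1.4,"yaw": 0},
  ],
)

```text
time_s: 3.65
tool_pos: [0.4546, -0.1865, 0.1793]
eef_rot: [-0.042, 0.999, 0.001, 0.0]
contact_force: [3.9, 1.2, -6.2]
gripper_width: 0.386
```

```bash
python3 snap.py a4; python3 -c "
from tgt import *
print(bot.observe()['gripper_width'])
p0=np.array([.46104,-.18607,.16527]);
for z in (.1653,):
  zo=L(s[3],.125)[2]-z
  for th,d in [(-.44,0),(-.44,.016),(-.35,.016),(-.25,.016),(-.15,.016),(-.07,.016),(0,.016),(0,.010)]:
    print(th,d,np.round((tcp(th,d,zo)-tcp(-.44,.016,zo))*100,2))
"
```

```text
[ 0.59  0.07 -1.71] -0.0006122533846502076 [ 0.45455608 -0.18653686  0.17921372] [ 3.57801378  1.4332256  -6.51069915]
0.38824258628303654
-0.44 0 [ 0.68  0.06 -1.45]
-0.44 0.016 [0. 0. 0.]
-0.35 0.016 [1.17 0.1  0.49]
-0.25 0.016 [2.51 0.21 0.9 ]
-0.15 0.016 [3.89 0.32 1.18]
-0.07 0.016 [5.   0.42 1.31]
0 0.016 [5.99 0.5  1.34]
0 0.01 [5.99 0.5  0.74]
```

View pics/a4.png

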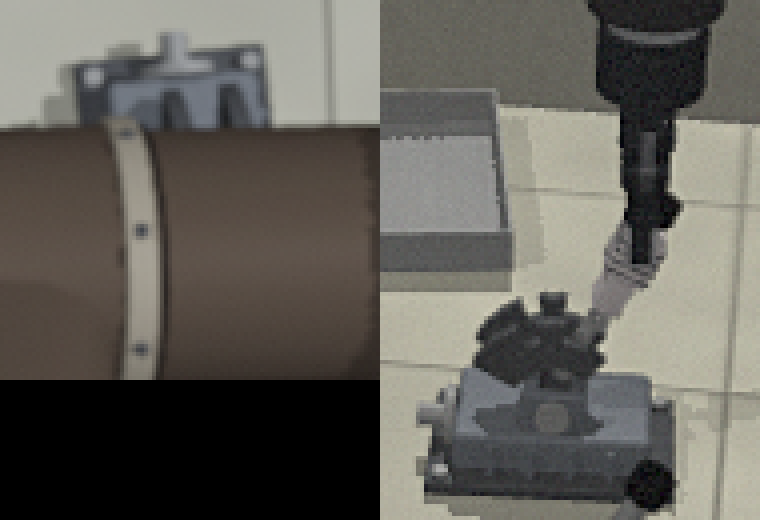

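The collar lifted about 15.5 mm, and the −6.5 N reading matches the spring plus its weight. Now I push forward along the arc.

Request:
carry_out(
  rows=[
    {"x": 0.4,"y": 0.03,"z": 0.18,"yaw": 0},
    {"x": 0.8,"y": 0.07,"z": 0.35,"yaw": 0},
    {"x": 1.17,"y": 0.1,"z": 0.49,"yaw": 0},
    {"x": 1.6,"y": 0.14,"z": 0.63,"yaw": 0},
    {"x": 2.05,"y": 0.17,"z": 0.77,"yaw": 0},
    {"x": 2.51,"y": 0.21,"z": 0.9,"yaw": 0},
    {"x": 2.51,"y": 0.21,"z": 0.9,"yaw": 0},
  ],
)

```text
time_s: 4.33
tool_pos: [0.4804, -0.1843, 0.1882]
eef_rot: [-0.042, 0.999, 0.001, 0.0]
contact_force: [-1.5, -0.6, -8.2]
gripper_width: 0.39
```

```bash
python3 snap.py a5
```

```text
[-2.   -0.15 -2.62] -0.0007157462474849108 [ 0.4804002  -0.18433842  0.18829849] [-1.60725131 -0.03042999 -7.90036372]
```

View pics/a5.png

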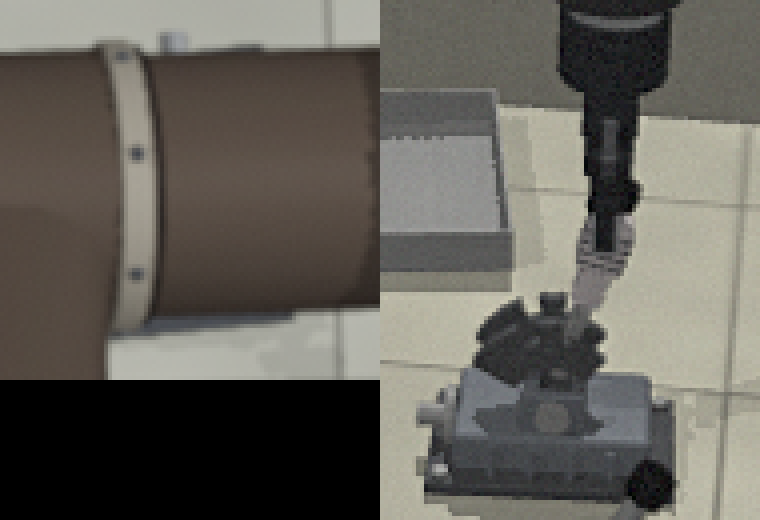

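Request:
carry_out(
  rows=[
    {"x": 0.46,"y": 0.04,"z": 0.12,"yaw": 0},
    {"x": 0.92,"y": 0.08,"z": 0.22,"yaw": 0},
    {"x": 1.38,"y": 0.11,"z": 0.3,"yaw": 0},
    {"x": 1.9,"y": 0.16,"z": 0.38,"yaw": 0},
    {"x": 2.49,"y": 0.21,"z": 0.43,"yaw": 0},
    {"x": 3.0,"y": 0.25,"z": 0.46,"yaw": 0},
    {"x": 3.48,"y": 0.29,"z": 0.46,"yaw": 0},
    {"x": 3.48,"y": 0.29,"z": 0.46,"yaw": 0},
  ],
)

```text
time_s: 5.1
tool_pos: [0.5165, -0.1814, 0.1929]
eef_rot: [-0.042, 0.999, 0.001, 0.001]
contact_force: [-1.5, -0.4, -7.7]
gripper_width: 0.39
```

```bash
python3 snap.py a6
```

```text
[-5.6  -0.45 -3.1 ] -0.0008971275736003731 [ 0.51639659 -0.18136647  0.19313661] [-1.0588439  -0.61037453 -7.97461488]
```

View pics/a6.png

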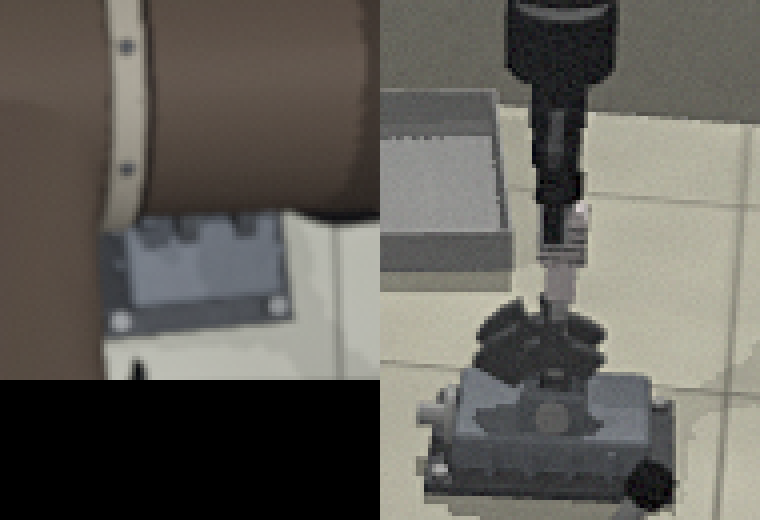

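The lever is nearly upright with the pin above the tooth's flat back. I'll let the collar down onto it and release.

Request:
carry_out(
  rows=[
    {"x": 0,"y": 0,"z": -0.1,"yaw": 0},
    {"x": 0,"y": 0,"z": -0.2,"yaw": 0},
    {"x": 0,"y": 0,"z": -0.3,"yaw": 0},
    {"x": 0,"y": 0,"z": -0.4,"yaw": 0},
    {"x": 0,"y": 0,"z": -0.45,"yaw": 0},
    {"x": 0,"y": 0,"z": -0.45,"yaw": 0},
  ],
)

```text
time_s: 5.7
tool_pos: [0.5165, -0.1814, 0.1888]
eef_rot: [-0.042, 0.999, 0.001, 0.002]
contact_force: [-2.7, 0.2, -7.3]
gripper_width: 0.387
```

Request:
carry_out(
  rows=[
    {"x": 0,"y": 0,"z": -0.1,"yaw": 0},
    {"x": 0,"y": 0,"z": -0.15,"yaw": 0},
    {"x": 0,"y": 0,"z": -0.2,"yaw": 0},
    {"x": 0,"y": 0,"z": -0.2,"yaw": 0},
  ],
)

```text
time_s: 6.03
tool_pos: [0.5168, -0.1814, 0.1885]
eef_rot: [-0.042, 0.999, 0.0, 0.003]
contact_force: [-7.7, 2.7, 5.4]
gripper_width: 0.388
```

```bash
python3 snap.py a7
```

```text
[-5.64 -0.44 -2.64] -0.0017239280548438235 [ 0.51680326 -0.1814256   0.18852444] [-7.44223459  2.00417836  5.42691843]
```

View pics/a7.png

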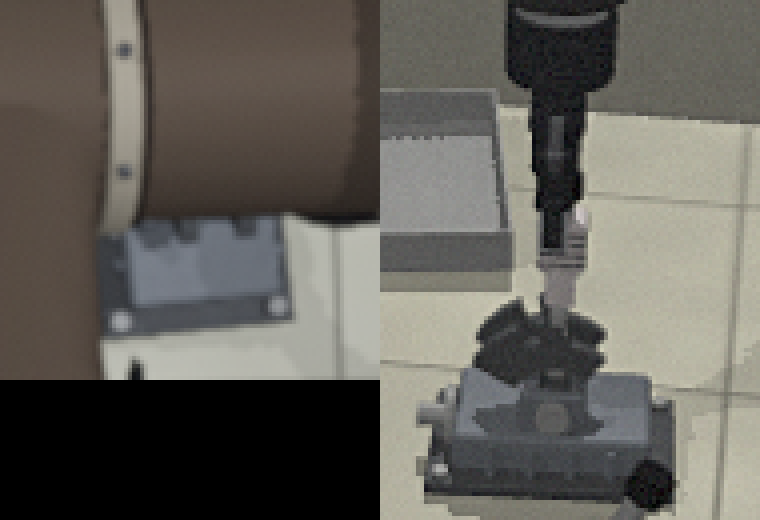

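Contact on the flat: force went from −7 to +5 N at 4.6 mm below, so the collar reads about 11.5 mm. Releasing, then moving up to the knob.

Request:
carry_out(
  rows=[
    {"x": 0,"y": 0,"z": 0.05,"yaw": 0},
    {"x": 0,"y": 0,"z": 0.05,"yaw": 0},
    {"x": 0,"y": 0,"z": 0.05,"yaw": 0},
    {"x": 0,"y": 0,"z": 0.05,"yaw": 0},
    {"x": 0,"y": 0,"z": 0.05,"yaw": 0},
    {"x": 0,"y": 0,"z": 0.6,"yaw": 0},
    {"x": 0,"y": 0,"z": 1.5,"yaw": 0},
    {"x": 0,"y": 0,"z": 2.6,"yaw": 0},
    {"x": 0,"y": 0,"z": 2.6,"yaw": 0},
  ],
  claw=7,
)

```text
time_s: 6.88
tool_pos: [0.5183, -0.1818, 0.2177]
eef_rot: [-0.043, 0.999, -0.0, 0.005]
contact_force: [-0.6, -0.4, 0.0]
gripper_width: 0.82
```

```bash
python3 snap.py a8
```

```text
[-5.69 -0.44 -5.34] -0.0017396010682221713 [ 0.51730386 -0.18141722  0.21555141] [-0.21662251  0.70969557 -0.59126071]
```

View pics/a8.png

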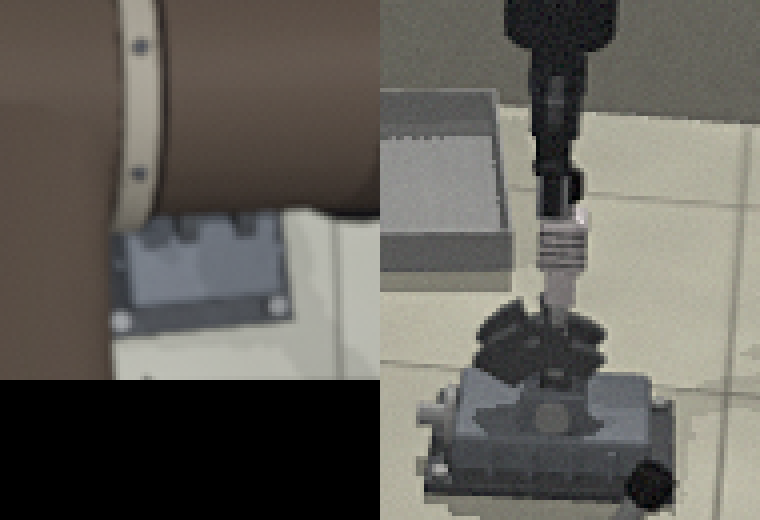

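```bash
python3 -c "
from tgt import *
for th in (-.12,-.08,-.04,0,.04,.08):
  for d in (0,.0115): print(th,d,proj('side',W(s,L(th,.115+d)))[0].round(1),proj('side',W(s,L(th,.17)))[0].round(1))
"
```

```text
-0.12 0 [327.8 148.3] [330.8 131.5]
-0.12 0.0115 [328.4 144.9] [330.8 131.5]
-0.08 0 [326.3 148.1] [328.5 131.2]
-0.08 0.0115 [326.7 144.7] [328.5 131.2]
-0.04 0 [324.7 148. ] [326.1 131. ]
-0.04 0.0115 [325.  144.5] [326.1 131. ]
0 0 [323.1 147.9] [323.7 130.9]
0 0.0115 [323.2 144.4] [323.7 130.9]
0.04 0 [321.5 147.8] [321.3 130.8]
0.04 0.0115 [321.5 144.3] [321.3 130.8]
0.08 0 [319.9 147.9] [318.9 130.8]
0.08 0.0115 [319.7 144.4] [318.9 130.8]
```

Request:
carry_out(
  rows=[
    {"x": -0.6,"y": -0.05,"z": -0.15,"yaw": 0},
    {"x": -1.2,"y": -0.1,"z": -0.15,"yaw": 0},
    {"x": -1.2,"y": -0.1,"z": -0.15,"yaw": 0},
    {"x": -1.2,"y": -0.1,"z": -0.15,"yaw": 0},
    {"x": -1.2,"y": -0.1,"z": -0.15,"yaw": 0},
    {"x": -1.2,"y": -0.1,"z": -0.15,"yaw": 0},
    {"x": -1.2,"y": -0.1,"z": -0.15,"yaw": 0},
    {"x": -1.2,"y": -0.1,"z": -0.15,"yaw": 0},
    {"x": -1.2,"y": -0.1,"z": -0.15,"yaw": 0},
  ],
  claw=2,
  squeeze=25,
)

```text
time_s: 7.73
tool_pos: [0.5052, -0.1823, 0.214]
eef_rot: [-0.042, 0.999, 0.0, 0.003]
contact_force: [-4.0, 2.4, 2.6]
gripper_width: 0.294
```

```bash
python3 snap.py a9; python3 -c "
from tgt import *
a=W(s,L(-.06,.17))[0]
for th in (0,.06,.1,.14,.18,.22,.26,.3): print(th,((W(s,L(th,.17))[0]-a)*100).round(2))
"
```

```text
[-4.48 -0.35 -5.19] -0.001731883692491526 [ 0.50524228 -0.18236631  0.21402159] [-3.93021415  2.47740824  2.50926184]
0 [1.02 0.08 0.03]
0.06 [2.03 0.17 0.  ]
0.1 [ 2.71  0.22 -0.05]
0.14 [ 3.38  0.28 -0.14]
0.18 [ 4.05  0.34 -0.24]
0.22 [ 4.71  0.39 -0.38]
0.26 [ 5.37  0.45 -0.54]
0.3 [ 6.02  0.5  -0.73]
```

View pics/a9.png

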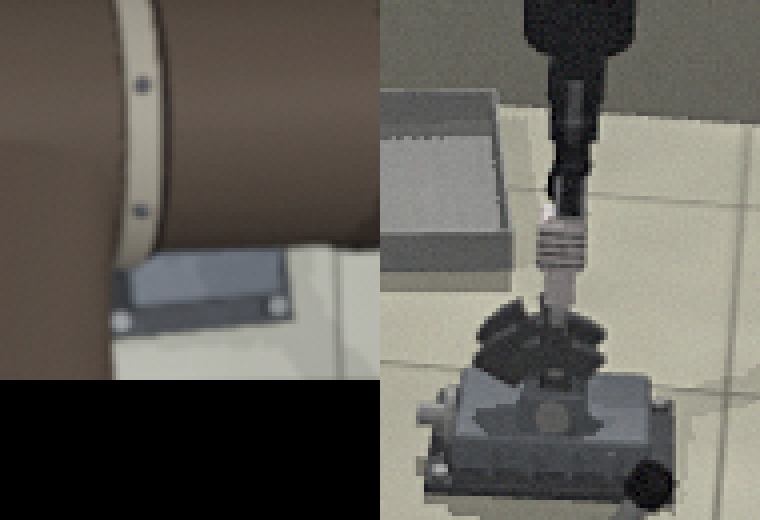

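The knob is gripped at 25 mm. Now I feel the lever onward slowly.

Request:
carry_out(
  rows=[
    {"x": 0.3,"y": 0.02,"z": 0.02,"yaw": 0},
    {"x": 0.7,"y": 0.05,"z": 0.02,"yaw": 0},
    {"x": 1.1,"y": 0.08,"z": 0.02,"yaw": 0},
    {"x": 1.5,"y": 0.12,"z": 0,"yaw": 0},
    {"x": 1.9,"y": 0.15,"z": 0,"yaw": 0},
    {"x": 2.3,"y": 0.18,"z": 0,"yaw": 0},
    {"x": 2.7,"y": 0.22,"z": -0.05,"yaw": 0},
    {"x": 2.7,"y": 0.22,"z": -0.05,"yaw": 0},
  ],
)

```text
time_s: 8.5
tool_pos: [0.5328, -0.1801, 0.2127]
eef_rot: [-0.042, 0.999, 0.0, 0.003]
contact_force: [-0.4, -0.2, -4.6]
gripper_width: 0.297
```

```bash
python3 snap.py b1
```

```text
[-7.23 -0.58 -5.06] -0.0016488014655019895 [ 0.53270945 -0.18005768  0.21273955] [ 0.77125068 -0.60496859 -7.02052736]
```

View pics/b1.png

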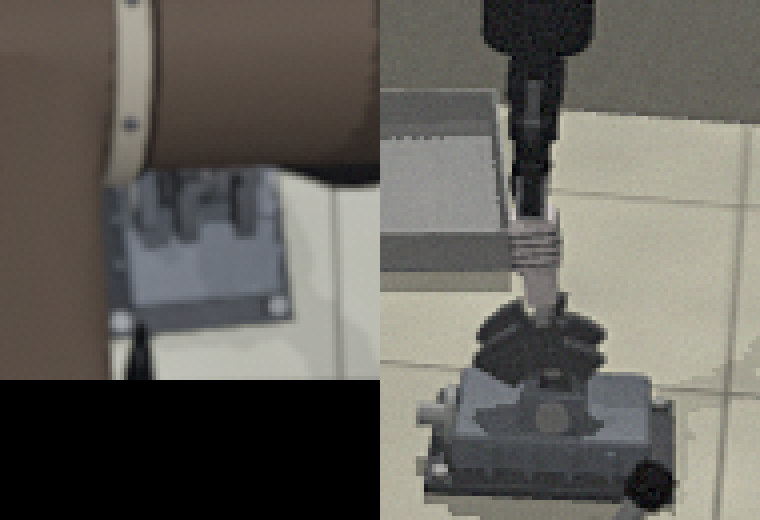

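Request:
carry_out(
  rows=[
    {"x": 0.2,"y": 0.02,"z": -0.05,"yaw": 0},
    {"x": 0.4,"y": 0.03,"z": -0.1,"yaw": 0},
    {"x": 0.6,"y": 0.05,"z": -0.12,"yaw": 0},
    {"x": 0.8,"y": 0.07,"z": -0.15,"yaw": 0},
    {"x": 1.0,"y": 0.08,"z": -0.17,"yaw": 0},
    {"x": 1.0,"y": 0.08,"z": -0.17,"yaw": 0},
  ],
)

```text
time_s: 9.1
tool_pos: [0.5432, -0.1792, 0.2111]
eef_rot: [-0.042, 0.999, 0.0, 0.004]
contact_force: [-3.6, 0.3, -1.4]
gripper_width: 0.292
```

```bash
python3 snap.py b2
```

```text
[-8.28 -0.66 -4.9 ] -0.001788972604327338 [ 0.54320441 -0.17922099  0.21109833] [-2.16596274  0.13376894 -0.78488304]
```

View pics/b2.png

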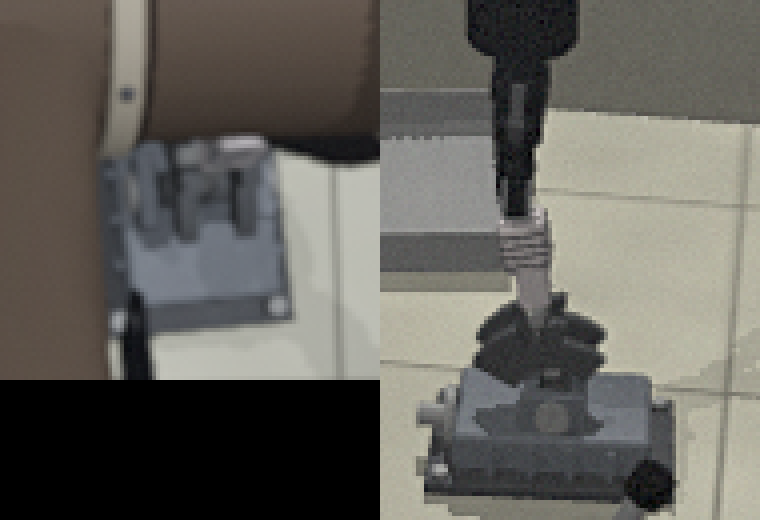

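Request:
carry_out(
  rows=[
    {"x": 0.2,"y": 0.02,"z": -0.04,"yaw": 0},
    {"x": 0.35,"y": 0.03,"z": -0.08,"yaw": 0},
    {"x": 0.5,"y": 0.04,"z": -0.1,"yaw": 0},
    {"x": 0.65,"y": 0.05,"z": -0.14,"yaw": 0},
    {"x": 0.8,"y": 0.07,"z": -0.18,"yaw": 0},
    {"x": 0.8,"y": 0.07,"z": -0.18,"yaw": 0},
  ],
)

```text
time_s: 9.7
tool_pos: [0.5517, -0.1785, 0.2093]
eef_rot: [-0.042, 0.999, 0.0, 0.004]
contact_force: [-1.1, 1.2, 0.1]
gripper_width: 0.293
```

```bash
python3 snap.py b3
```

```text
[-9.13 -0.73 -4.72] -0.0018060409685350665 [ 0.55167929 -0.17851888  0.20929081] [-2.30600043  0.55830897 -1.46062263]
```

View pics/b3.png

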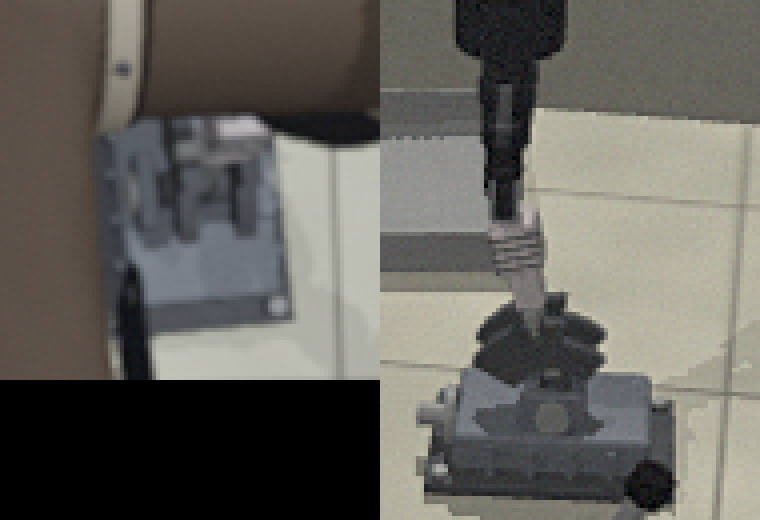

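Request:
carry_out(
  rows=[
    {"x": 0.15,"y": 0.01,"z": -0.04,"yaw": 0},
    {"x": 0.3,"y": 0.02,"z": -0.07,"yaw": 0},
    {"x": 0.45,"y": 0.03,"z": -0.11,"yaw": 0},
    {"x": 0.6,"y": 0.05,"z": -0.15,"yaw": 0},
    {"x": 0.6,"y": 0.05,"z": -0.15,"yaw": 0},
  ],
)

```text
time_s: 10.22
tool_pos: [0.5586, -0.178, 0.2078]
eef_rot: [-0.042, 0.999, 0.0, 0.005]
contact_force: [-0.6, -0.7, -3.7]
gripper_width: 0.295
```

```bash
python3 snap.py b4
```

```text
[-9.82 -0.79 -4.57] -0.0018521080945556462 [ 0.55859651 -0.17795894  0.20778228] [ 1.73063608 -0.13975583 -2.64208506]
```

View pics/b4.png

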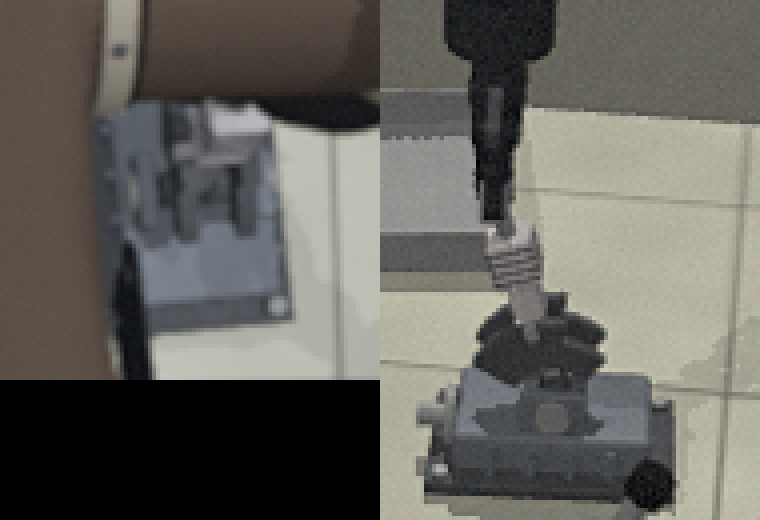

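The collar has dropped: its lower edge is at crop row ~290, was ~272, and the shaft is exposed under the knob. I'll check the lock gently in both directions.

Request:
carry_out(
  rows=[
    {"x": 0.3,"y": 0.02,"z": -0.08,"yaw": 0},
    {"x": 0.6,"y": 0.05,"z": -0.15,"yaw": 0},
    {"x": 0.8,"y": 0.07,"z": -0.2,"yaw": 0},
    {"x": 0.8,"y": 0.07,"z": -0.2,"yaw": 0},
  ],
)

```text
time_s: 10.65
tool_pos: [0.5669, -0.1773, 0.2053]
eef_rot: [-0.042, 0.999, 0.0, 0.005]
contact_force: [-0.9, -0.0, -3.5]
gripper_width: 0.294
```

Request:
carry_out(
  rows=[
    {"x": -0.4,"y": -0.03,"z": 0.1,"yaw": 0},
    {"x": -0.8,"y": -0.07,"z": 0.2,"yaw": 0},
    {"x": -1.2,"y": -0.1,"z": 0.3,"yaw": 0},
    {"x": -1.5,"y": -0.12,"z": 0.35,"yaw": 0},
    {"x": -1.5,"y": -0.12,"z": 0.35,"yaw": 0},
  ],
)

```text
time_s: 11.07
tool_pos: [0.5561, -0.1781, 0.2089]
eef_rot: [-0.043, 0.999, 0.0, 0.01]
contact_force: [18.3, -2.6, -17.9]
gripper_width: 0.293
```

Request:
carry_out(
  rows=[
    {"x": 0.5,"y": 0.04,"z": -0.15,"yaw": 0},
    {"x": 1.0,"y": 0.08,"z": -0.3,"yaw": 0},
    {"x": 1.4,"y": 0.11,"z": -0.4,"yaw": 0},
    {"x": 1.6,"y": 0.13,"z": -0.45,"yaw": 0},
    {"x": 1.6,"y": 0.13,"z": -0.45,"yaw": 0},
  ],
)

```text
time_s: 11.48
tool_pos: [0.571, -0.177, 0.2042]
eef_rot: [-0.043, 0.999, 0.0, 0.008]
contact_force: [-4.5, -0.2, -0.6]
gripper_width: 0.29
```

Request:
carry_out(
  rows=[
    {"x": 0.2,"y": 0.02,"z": -0.06,"yaw": 0},
    {"x": 0.4,"y": 0.03,"z": -0.12,"yaw": 0},
    {"x": 0.4,"y": 0.03,"z": -0.12,"yaw": 0},
  ],
)

```text
time_s: 11.73
tool_pos: [0.5723, -0.1769, 0.2036]
eef_rot: [-0.042, 0.999, 0.0, 0.006]
contact_force: [-12.8, 2.2, 8.6]
gripper_width: 0.292
```

```bash
python3 snap.py b5
```

```text
[-11.19  -0.89  -4.16] -0.002149779433092844 [ 0.5722887  -0.17689746  0.20366252] [-11.59806738   2.52358794   8.2978791 ]
```

View pics/b5.png

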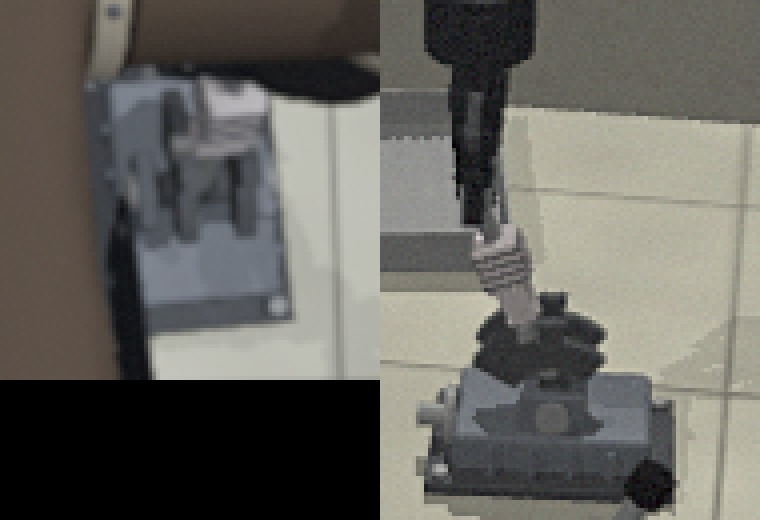

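It blocks both ways: +18 N pushing back at x=.556 and −12 N pushing forward at x=.572. I'll centre it, let go and withdraw upward.

Request:
carry_out(
  rows=[
    {"x": -0.4,"y": -0.03,"z": 0.12,"yaw": 0},
    {"x": -0.8,"y": -0.06,"z": 0.22,"yaw": 0},
    {"x": -0.8,"y": -0.06,"z": 0.22,"yaw": 0},
  ],
)

```text
time_s: 12.08
tool_pos: [0.5644, -0.1775, 0.2065]
eef_rot: [-0.042, 0.999, 0.0, 0.007]
contact_force: [-0.0, -0.1, -0.4]
gripper_width: 0.296
```

Request:
carry_out(
  rows=[
    {"x": 0,"y": 0,"z": 0,"yaw": 0},
    {"x": 0,"y": 0,"z": 0,"yaw": 0},
    {"x": 0,"y": 0,"z": 0,"yaw": 0},
    {"x": 0,"y": 0,"z": 0,"yaw": 0},
    {"x": 0,"y": 0,"z": 0,"yaw": 0},
    {"x": 0,"y": 0,"z": 2,"yaw": 0},
    {"x": 0,"y": 0,"z": 5,"yaw": 0},
    {"x": 0,"y": 0,"z": 8.5,"yaw": 0},
    {"x": 0,"y": 0,"z": 12,"yaw": 0},
    {"x": 0,"y": 0,"z": 12,"yaw": 0},
  ],
  claw=8,
)

```text
time_s: 12.92
tool_pos: [0.5671, -0.1786, 0.3345]
eef_rot: [-0.043, 0.999, -0.001, 0.012]
contact_force: [0.9, -0.4, 1.5]
gripper_width: 0.932
```

Request:
carry_out(
  rows=[
    {"x": -1,"y": -3,"z": 0,"yaw": 0},
    {"x": -2,"y": -6.5,"z": 0,"yaw": 0},
    {"x": -3,"y": -10,"z": 0,"yaw": 0},
    {"x": -4,"y": -13.5,"z": 0,"yaw": 0},
    {"x": -5,"y": -17,"z": 0,"yaw": 0},
    {"x": -6,"y": -20.5,"z": 0,"yaw": 0},
    {"x": -7,"y": -24,"z": 0,"yaw": 0},
    {"x": -7,"y": -24,"z": 0,"yaw": 0},
  ],
)

```text
time_s: 13.58
tool_pos: [0.495, -0.4235, 0.3333]
eef_rot: [-0.041, 0.999, -0.002, 0.011]
contact_force: [0.4, 1.3, -0.6]
gripper_width: 0.94
```

```bash
python3 snap.py c1; python3 -c "
from tgt import *
cv2.imwrite('pics/c2.png',eyes.capture('side'))
for th in (.24,.28,.32,.36): print(th,[proj('side',W(s,L(th,r)))[0].round(1) for r in (.115,.1265,.17)])"
```

```text
[ -3.59  23.42 -17.15] 0.0002501776090304275 [ 0.49633769 -0.42002379  0.33356523] [-0.25153424  0.56641793  0.2887549 ]
0.24 [array([313.7, 148.5]), array([312.8, 145. ]), array([309.4, 131.8])]
0.28 [array([312.1, 148.8]), array([311.1, 145.4]), array([307.1, 132.2])]
0.32 [array([310.6, 149.1]), array([309.4, 145.7]), array([304.8, 132.8])]
0.36 [array([309.1, 149.5]), array([307.8, 146.2]), array([302.6, 133.4])]
```

View pics/c1.png

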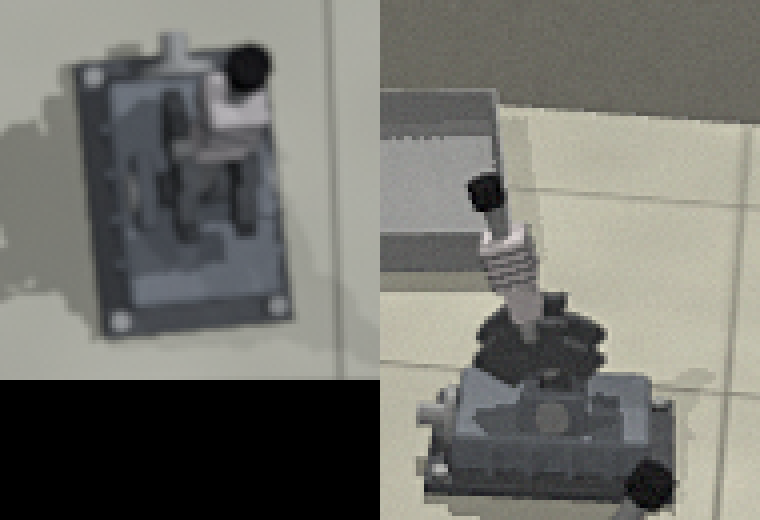

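View pics/c2.png

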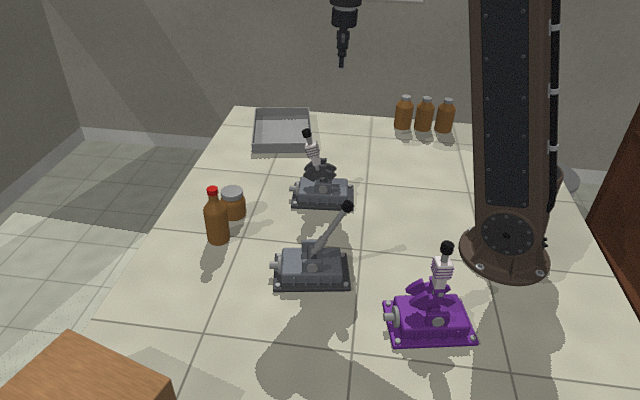

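```bash
python3 -c "
from plant import close_job
print(close_job())"
```

```text
the job is handed in; nothing more can be done
None
```

The mixer drive is in its emptying position, with the cross-pin down in the notch and locked, and the job is handed in. It took about 14 s of the 40 s.

**What I did:** I gripped the collar and lifted it about 15.5 mm. I pushed the lever along its arc past the tooth to about -0.06 rad, let the collar down onto the flat, and released it. Then I gripped the knob with 25 N and eased the lever forward until the collar visibly dropped, with the lever at roughly 0.25 rad.

**Last checks:**
- **Lock:** the lever stopped both ways, at about 18 N pushing back and 12 N pushing forward. The free travel between stops was about 12–16 mm at the knob, in line with the stated play.
- **Collar:** in the final side picture it sits about 17 px below the knob. I would expect 16.7 px fully down and 13.2 px if it were still on the flat.
- **Bystanders:** the plain lever, bottle, jar and purple unit look unmoved in the final side picture, judged by eye.
- **Gripper:** it is open and well clear of everything.

No check failed. My first move call was refused as invalid input before anything moved; resent with every row field filled in, it went through. The pose fit had errors of up to about 2 px, so the lever angles above are approximate.

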